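# Set up the try-on mirror on the candle shop's counter

## Robot

A 6-joint arm with a two-finger parallel gripper is mounted at the origin on a cart in front of the work surface, level with it; the furniture and walls round the work are solid. World frame = base frame: x ahead of the robot, y to its left, z up, the work surface at z = 0. Lengths are in m, angles in rad, forces in N, time in s.
With the tool pointing down it reaches from about 0.275 to 0.975 m from the base axis. Payload 8.4 kg.
Tool frame: the origin (TCP) lies midway between the tips of the shut fingers; the grasp point (between the pads) lies 19 mm behind it; z points along the fingers, y is the line along which they close (so a half turn about z gives the same grasp; the last joint's range is limited). The gripper opens to 92 mm and grips with 3 to 60 N. Pads are 20 mm wide; open, the fingers measure 128 mm over their backs; the gripper's body (75 mm by 189 mm) begins 69 mm behind the grasp point.
Start: joints at [1.338, 0.353, 1.633, -0, 1.155, -0.002], TCP at [0.143, 0.608, 0.215] pointing down, gripper open.
Joint ranges: [-2.63, 2.63], [-0.92, 2.1], [0.06, 2.66], [-1.3, 4.44], [0, 2.69], [-3.02, 3.02]. Speed limits (rad/s): [2.22, 2.22, 2.79, 3.14, 3.14, 3.14].

## Interface

Orientations are given as [roll, pitch, yaw] about the fixed x, y, z axes, in that order (R = Rz(yaw) Ry(pitch) Rx(roll)).
In Python, from cell import monitor, optics, order gives the robot as it stands. The module is installed in compiled form; this text tells all that it offers.
- The arm moves only by the tool play_rows, never from a script. Its argument "increments" is a list of rows, each an object with "linear": the shift along the tool's x, y, z scaled (see below), a list of three; "roll": the turn about the tool's z scaled (see below). In form: [{"linear": [dx, dy, dz], "roll": roll}, ...]. A call has 1 to 20 rows; each row shifts and turns the commanded pose from where the row before left it, along the tool's axes as they then stand; what a row does not reach is not made up. The controller multiplies each number of a shift by 8 cm and each number of a turn by 2 pi rad. A row lasts 1/12 s, in which the tool goes at most 41.7 mm and 7.16 degrees, less where a joint would pass 70% of its speed; a pose out of reach is approached as far as the arm can. A call with a number of a shift or a turn outside -1 to 1 is refused whole. A call with a gripper value outside its range is refused whole. "claw" is the opening, from 0 (shut) to 1 (fully open), set as the call begins (left out, the last holds). The fingers move at their own pace and stop on an object; "force" is the grip in N (left out, the last holds). Time passes only in rows, so rows that do not move let the fingers close. It gives the time, the measured TCP pose, the force, the opening and the grip force at its end, in the units of the state.
- monitor.get_state(): the state, without advancing time (a new reading comes with each control period).
- optics.capture(name): name is "scene" or "top" or "wrist"; returns the picture (420x560x3 uint8, blue, green, red); there is no depth.
- optics.get_calibration(name): a dict with "camera_matrix" (3x3 intrinsics, pixels), "T" (4x4, takes a point from camera to world coordinates). Camera axes: x right, y down, z forward; pixel columns grow to the right and rows downward; lengths in m; the calibration is good to about 2 mm. A picture is of the moment at which its call begins: read the wrist's pose just before it. get_calibration takes no time and is no camera call; for the wrist camera it gives the pose at the moment of the call.
- order.close_job(): hands the job in; it is judged then, once.
The state is a dict: "time": time; "qpos": joint angles; "qvel": joint speeds; "joint_torque": joint torques, N m; "tcp_pos": TCP position; "tool_rot": TCP orientation; "ft_force": force on the tool from outside, world axes, zero at the start; "wrist_torque": the same for the moment, N m; "width": finger opening in m; "grip_force": force on a finger pad.
Only numpy, scipy, OpenCV 4.12 (cv2) and the standard library are available. Lean on these libraries where they do the work, as an engineer would, in place of code of your own. Each camera call takes 0.05 s, during which the arm holds its last target. There are 200 camera calls.

## Task

Two small mirrors lie face down on the counter. Set up the one with the green back for customers who try on brooches: fold the wire stand on its back out fully, then raise the mirror by its handle and leave it standing upright on the counter, leaning back on its stand. Leave the white-backed mirror lying where it is.

Things in the scene. Friction and masses are not known exactly. Their poses are not given: they have to be found in the camera images.
- green_mirror_center (a point): centre of the green-backed mirror's board: 106 mm from bottom to top edge, 92 wide, 12 thick, 0.4 kg; it lies face down. Axes: x from the bottom edge to the top edge (the handle's end), y along its width, z out of its back. Properly stood up, x points up, leaning back 0.32 rad; the centre is 52 mm above the counter and the stand's foot rests 62 mm behind the board's bottom edge.
- green_mirror_handle (a point): centre of that mirror's handle: a wooden roller, diameter 14 mm, 44 long, along the mirror's y, turning freely on a wire loop, so the mirror swings about it when pinched and lifted. From the board's centre 88 mm in x, 24 mm in z: 30 mm above the counter while it lies. Axes as the board's. In the loop: 28 mm free between roller and top edge, 49 between side wires.
- green_mirror_foot (a point): centre of the free end of that mirror's stand: a black rubber roller, diameter 14 mm, 44 long, along the mirror's y, turning freely between two 5 mm wire legs (49 mm apart inside). Folded, it is 47 mm from the board's centre towards the bottom, 32 above the counter. The hinge axis, along y, is at x +22, z +12 mm from the board's centre; the foot swings up about it at radius 70 mm.
- green_mirror_stand (a joint): angle of the green-backed mirror's stand: 0 folded on the back, 0.6 rad fully out at its stop. It stays where it is left (friction 0.06 N m).
- white_mirror_center (a point): centre of the board of the other mirror, of the same build and size but with a white back; it lies face down and must stay where it is. Axes as for the green one.

How it is judged:
On the way:
1. the stand of the green-backed mirror is folded out (value of joint green_mirror_stand above 0.45 rad), for 0.2 s.
At the end, for the whole second after the job is handed in: The green-backed mirror's stand is out (over 0.42 of 0.6 rad); the mirror stands on the counter, handle end up, its x axis 0.12 to 0.5 rad from the vertical, its centre 42 to 64 mm above the counter and the foot's centre less than 15 mm above it (value of joint green_mirror_stand above 0.42 rad and angle between green_mirror_center's own x axis and vertical between 0.12 and 0.5 rad and height (world z) of green_mirror_center between 0.042 and 0.064 m and height (world z) of green_mirror_foot below 0.015 m); the robot touches nothing.
It fails at once if the white-backed mirror is moved by more than 20 mm (distance of white_mirror_center from where it was at the start of the episode above 0.02 m).
It also fails if it takes over 45 s, if anything falls off the work surface, if the arm or the gripper's body presses on something with over 40 N, if the wrist force passes 120 N, or if a joint passes its speed limit or range.

## Working session

There is one attempt and no reset: what is moved stays moved. The work goes in short steps, Python scripts to look and compute and a tool call to move; the robot and the scene stay as the last step left them, time stands still between calls to the robot, and variables do not carry over. Pictures are saved under pics/ and viewed, at most 11 in all, crops included, and the job is handed in when it is done.

Besides the shell and the picture viewer there is one more tool, called after "Request:" as name(argument=value, ...) on one line, values as JSON. play_rows: Moves the arm, as the interface text tells. Shifts and turns lie within -1 to 1; 1 stands for 8 cm of shift or 2 pi rad of turn. Its arguments: {"type":"object","properties":{"increments":{"type":"array","items":{"type":"object","properties":{"linear":{"type":"array","items":{"type":"number"}},"roll":{"type":"number"}}}},"claw":{"type":"number"},"force":{"type":"number"}},"required":["increments"]}

```bash
mkdir -p pics; cat > h.py <<'E'
import numpy as np, cv2
from cell import monitor, optics, order
def cap(n,f):
    im=optics.capture(n); cv2.imwrite('pics/'+f+'.png',im); c=optics.get_calibration(n); np.savez('pics/'+f,K=c['camera_matrix'],T=c['T']); return im
def px(f,u,v,z):
    d=np.load('pics/'+f+'.npz'); T=d['T']; r=T[:3,:3]@np.linalg.solve(d['K'],[u,v,1.]); o=T[:3,3]; return o+r*(z-o[2])/r[2]
E
python3 - <<'E'
from h import *
a=cap('top','top0');b=cap('scene','sc0')
s=monitor.get_state();print(s)
for n in('top','scene'):
  print(optics.get_calibration(n))
E
```

```text
{'time': 0.1, 'qpos': array([ 1.33760666e+00,  3.53576600e-01,  1.63406182e+00, -2.38335195e-05,
        1.15520652e+00, -2.41058459e-03]), 'qvel': array([-6.24163333e-04, -1.02523351e-04, -2.37416035e-03,  1.68193670e-03,
       -9.18635550e-04,  8.95051615e-05]), 'joint_torque': array([-2.27991608e-03, -5.94899154e+01, -3.34925294e+01,  6.97994675e-02,
        1.81610364e-02, -4.39907762e-05]), 'tcp_pos': array([0.14286971, 0.60798753, 0.21393932]), 'tool_rot': array([-3.14034032e+00,  1.87739181e-05,  2.91082322e+00]), 'ft_force': array([ 0.1924196 ,  0.15873261, -0.62262287]), 'wrist_torque': array([ 0.01641118,  0.0138081 , -0.0393617 ]), 'grip_force': 0.0, 'width': 0.0918591021415455}
{'camera_matrix': array([[421.80416326,   0.        , 276.6797935 ],
       [  0.        , 421.80416326, 207.84310212],
       [  0.        ,   0.        ,   1.        ]]), 'T': array([[-0.01422179, -0.99403896,  0.10809384,  0.42650603],
       [-0.99980916,  0.01558523,  0.01177913,  0.09767424],
       [-0.01339358, -0.10790569, -0.99407091,  1.02408076],
       [ 0.        ,  0.        ,  0.        ,  1.        ]])}
{'camera_matrix': array([[490.01474452,   0.        , 288.91438797],
       [  0.        , 490.01474452, 209.55470105],
       [  0.        ,   0.        ,   1.        ]]), 'T': array([[ 0.85003338, -0.41918813,  0.31894289,  0.22592404],
       [-0.52662076, -0.66408033,  0.53072394, -0.34207258],
       [-0.01066947, -0.61909501, -0.78524362,  0.74277486],
       [ 0.        ,  0.        ,  0.        ,  1.        ]])}
```

View pics/top0.png

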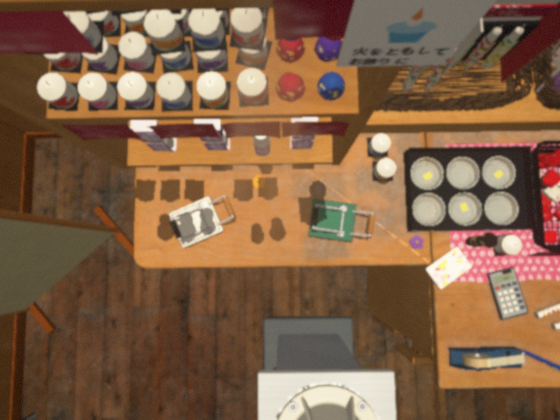

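The top view shows the green mirror near (333,221) with its handle to the right, near (371,225). The white mirror is near (197,222). I'll enlarge it.

```bash
python3 - <<'E'
from h import *
a=cv2.imread('pics/top0.png')[185:255,300:390]
b=cv2.imread('pics/sc0.png')
cv2.imwrite('pics/c1.png',cv2.resize(a,None,fx=8,fy=8,interpolation=cv2.INTER_CUBIC))
E
```

```text
(no output)
```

View pics/c1.png

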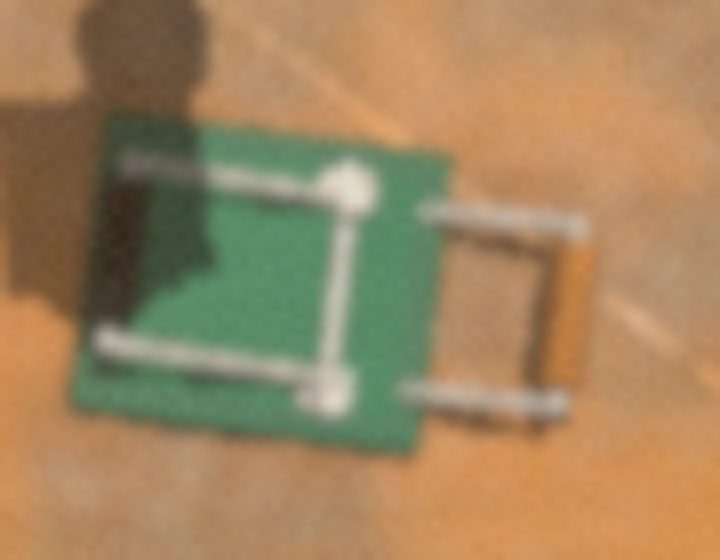

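View pics/sc0.png

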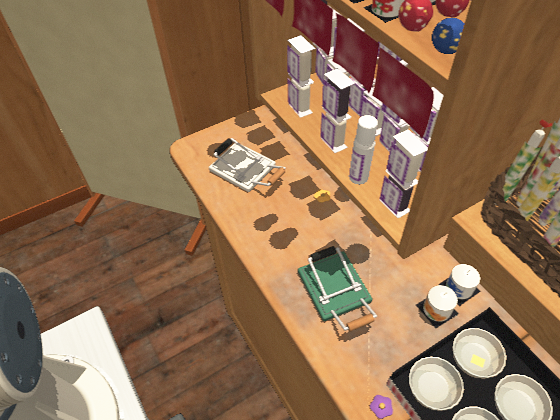

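The crop gives the board corners (108,112), (452,155), (410,455) and (70,405), the handle at (570,315) and the foot at about (118,250). The scene view shows a shelf wall behind the mirror.

```bash
python3 - <<'E'
from h import *
f=lambda x,y,z:px('top0',300+x/8-.5,185+y/8-.5,z)
C=[f(*p,.012) for p in [(108,112),(452,155),(410,455),(70,405)]]
c=np.mean(C,0);h=f(568,315,.030);ft=f(118,250,.032)
print(np.round(C,4),c,h,ft,'hinge',f(340,285,.016))
d=h-ft;print(np.linalg.norm(d[:2]),np.degrees(np.arctan2(d[1],d[0])),np.linalg.norm((h-c)[:2]))
e=(C[1]+C[2]-C[0]-C[3])/2;print(e,np.degrees(np.arctan2(e[1],e[0])))
print('shelf edge',px('sc0',400,245,0),px('sc0',262,95,.0))
print(np.degrees(monitor.get_state()['tool_rot']), optics.get_calibration('wrist'))
E
```

```text
[[ 0.5579  0.0216  0.012 ]
 [ 0.5432 -0.0816  0.012 ]
 [ 0.4533 -0.066   0.012 ]
 [ 0.4697  0.035   0.012 ]] [ 0.50600216 -0.02276861  0.012     ] [ 0.49318099 -0.11085462  0.03      ] [0.51423908 0.02109411 0.032     ] hinge [ 0.50413067 -0.04617721  0.016     ]
0.1336185249251702 -99.06753521296115 0.08901419508152361
[-0.01555742 -0.10211688  0.        ] -98.66235685636566
shelf edge [ 0.6553988  -0.01790372  0.        ] [0.65568152 0.48772089 0.        ]
[-1.79928247e+02  1.07566627e-03  1.66777885e+02] {'camera_matrix': array([[347.69235836,   0.        , 284.52484983],
       [  0.        , 347.69235836, 205.11275248],
       [  0.        ,   0.        ,   1.        ]]), 'T': array([[ 0.22832931,  0.92900792,  0.29122159,  0.0595703 ],
       [ 0.97358217, -0.21730106, -0.07012851,  0.62815377],
       [-0.00186718,  0.29954054, -0.95408175,  0.38429054],
       [ 0.        ,  0.        ,  0.        ,  1.        ]])}
```

Request:
play_rows(increments=[{"linear": [0,0,0],"roll": -0.0117},{"linear": [-0.3,-0.34,0.03],"roll": 0},{"linear": [-0.3,-0.34,0.03],"roll": 0},{"linear": [-0.3,-0.34,0.03],"roll": 0},{"linear": [-0.3,-0.34,0.03],"roll": 0},{"linear": [-0.3,-0.34,0.03],"roll": 0},{"linear": [-0.3,-0.34,0.03],"roll": 0},{"linear": [-0.3,-0.34,0.03],"roll": 0},{"linear": [-0.3,-0.34,0.03],"roll": 0},{"linear": [-0.3,-0.34,0.03],"roll": 0},{"linear": [-0.3,-0.34,0.03],"roll": 0},{"linear": [-0.3,-0.34,0.03],"roll": 0},{"linear": [-0.3,-0.34,0.03],"roll": 0},{"linear": [-0.3,-0.34,0.03],"roll": 0},{"linear": [-0.3,-0.34,0.03],"roll": 0},{"linear": [-0.3,-0.34,0.03],"roll": 0},{"linear": [-0.3,-0.34,0.03],"roll": 0},{"linear": [-0.3,-0.34,0.03],"roll": 0},{"linear": [-0.3,-0.34,0.03],"roll": 0},{"linear": [0,0,0],"roll": 0}], claw=0.5)

```text
time: 1.77
tcp_pos: [0.4957, 0.0528, 0.1711]
tool_rot: [-3.14, 0.002, 2.981]
ft_force: [-0.5, 0.4, -0.4]
width: 0.0461
grip_force: 0.0
```

```bash
python3 - <<'E'
from h import *
a=cap('wrist','w1'); s=monitor.get_state(); print(s['time'],s['tcp_pos'],np.degrees(s['tool_rot']),s['width'],s['ft_force'],s['qpos'])
E
```

```text
1.8167 [0.4940172  0.05479317 0.17093315] [-1.79975565e+02 -1.18624239e-02  1.70760858e+02] 0.04619746390398362 [-0.79552813  0.98539761 -0.35495983] [ 1.07701673e-01  2.05230028e-01  1.94563322e+00 -4.25678577e-04
  9.91042367e-01 -1.30160799e+00]
```

View pics/w1.png

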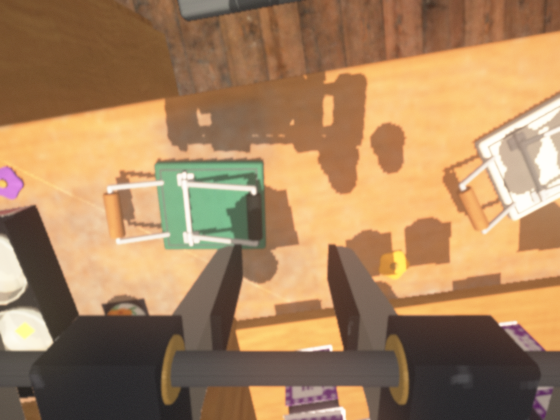

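The wrist view shows the handle roller at about (115,215), the foot at about (256,216) and the board corners at (157,160), (264,158), (265,248) and (163,249).

```bash
python3 - <<'E'
from h import *
C=np.array([px('w1',*p,.012) for p in [(157,160),(264,158),(265,248),(163,249)]]);h=px('w1',114,215,.030);ft=px('w1',255,217,.032)
print(C.mean(0),h,ft,px('w1',188,209,.018)); d=h-ft; print(np.linalg.norm(d),np.degrees(np.arctan2(d[1],d[0])))
e=C[0]+C[3]-C[1]-C[2]; print(np.degrees(np.arctan2(e[1],e[0])))
t=monitor.get_state();R=cv2.Rodrigues(np.zeros(3))[0]
E
```

```text
[ 0.50045575 -0.0188038   0.012     ] [ 0.48977403 -0.10800981  0.03      ] [0.51242236 0.02378381 0.032     ] [ 0.49845632 -0.04143634  0.018     ]
0.13374044183123787 -99.75086532591038
-98.35406201110344
```

Request:
play_rows(increments=[{"linear": [-0.15,-0.18,0.2]},{"linear": [-0.15,-0.18,0.2]},{"linear": [0,0,0.3]},{"linear": [0,0,0.3]},{"linear": [0,0,0.3]},{"linear": [0,0,0.2]},{"linear": [0,0,0.2]},{"linear": [0,0,0]},{"linear": [0,0,0]}], claw=0.45)

```text
$.increments[0]: bad value
```

```bash
python3 - <<'E'
from h import *
a=cap('wrist','w2'); s=monitor.get_state(); print(s['time'],s['tcp_pos'],np.degrees(s['tool_rot']),s['width'],s['ft_force'])
cv2.imwrite('pics/w2c.png',cv2.resize(a[120:400,120:440],None,fx=2,fy=2))
E
```

```text
1.8667 [0.49298614 0.05613065 0.17094675] [-1.79995444e+02 -5.78474311e-02  1.70815689e+02] 0.04628345259997881 [-0.69877553 -1.09530363  0.62716626]
```

View pics/w2c.png

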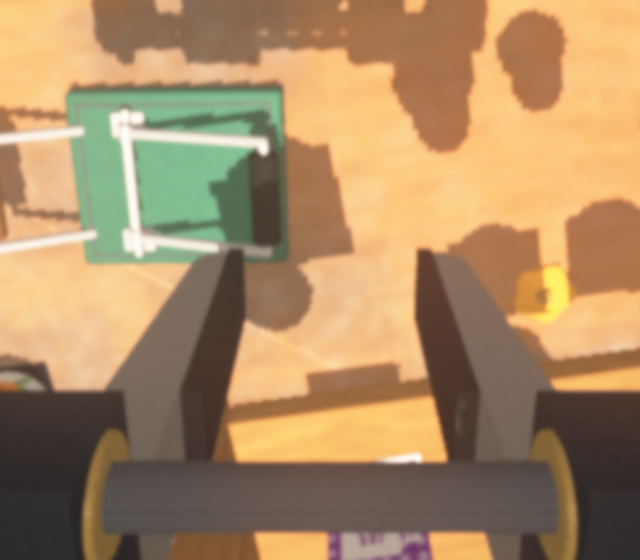

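The move was refused because the roll field is required. The picture shows the same view as before, with the foot roller clear between its legs at crop (263,198).

Request:
play_rows(increments=[{"linear": [-0.16,-0.19,0.2],"roll": 0},{"linear": [-0.16,-0.19,0.2],"roll": 0},{"linear": [0,0,0.3],"roll": 0},{"linear": [0,0,0.3],"roll": 0},{"linear": [0,0,0.2],"roll": 0},{"linear": [0,0,0.1],"roll": 0},{"linear": [0,0,0],"roll": 0},{"linear": [0,0,0],"roll": 0},{"linear": [0,0,0],"roll": 0}], claw=0.45)

```text
time: 2.62
tcp_pos: [0.5141, 0.0238, 0.0684]
tool_rot: [3.141, 0.001, 2.985]
ft_force: [0.4, -0.4, 0.1]
width: 0.0417
grip_force: 0.0
```

```bash
python3 - <<'E'
from h import *
a=cap('wrist','w3'); s=monitor.get_state(); print(s['time'],s['tcp_pos'],np.degrees(s['tool_rot']),s['width'],s['ft_force'])
cv2.imwrite('pics/w3c.png',cv2.resize(a[120:400,120:440],None,fx=2,fy=2))
E
```

```text
2.6667 [0.51423318 0.02361951 0.06855846] [1.79977370e+02 1.02353371e-01 1.71020755e+02] 0.0414280720375921 [-0.92623553 -0.22950832 -0.42416577]
```

View pics/w3c.png

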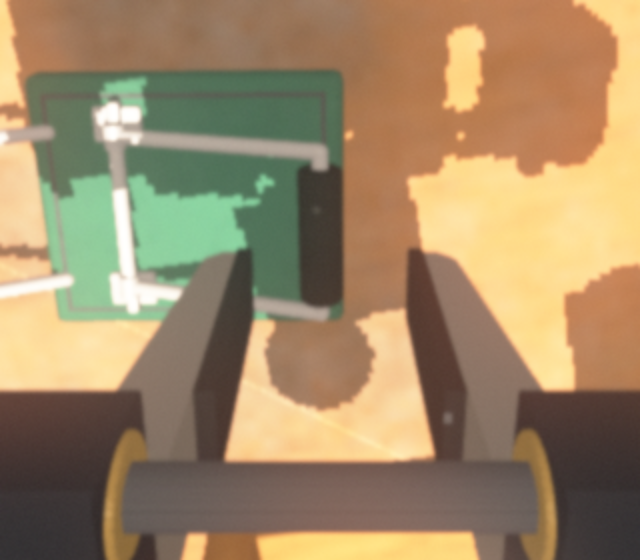

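The roller centre is at crop (320,235), which is (280,237) in the full picture. It lies between the fingers along the closing line.

```bash
python3 - <<'E'
from h import *
f=px('w3',280-.25,237.3,.032);print(f, px('w3',120+122/2,120+205/2,.018))
d=np.load('pics/w3.npz');T=d['T'];
s=monitor.get_state();t=s['tcp_pos'];a=np.radians(171)
print((f-t)[:2]@[np.cos(a),np.sin(a)],(f-t)[:2]@[np.sin(a),-np.cos(a)])
E
```

```text
[0.51480957 0.02073632 0.032     ] [ 0.49952481 -0.04466005  0.018     ]
-0.0010203225861178857 -0.0027575254130248845
```

Request:
play_rows(increments=[{"linear": [0,-0.03,0.15],"roll": 0},{"linear": [0,0,0.15],"roll": 0},{"linear": [0,0,0.15],"roll": 0},{"linear": [0,0,0.1],"roll": 0},{"linear": [0,0,0.09],"roll": 0},{"linear": [0,0,0],"roll": 0},{"linear": [0,0,0],"roll": 0}])

```text
time: 3.25
tcp_pos: [0.5132, 0.0208, 0.0164]
tool_rot: [-3.142, -0.0, 2.984]
ft_force: [0.4, 0.1, 0.3]
width: 0.0413
grip_force: 0.0
```

Request:
play_rows(increments=[{"linear": [0,0,0],"roll": 0},{"linear": [0,0,0],"roll": 0},{"linear": [0,0,0],"roll": 0},{"linear": [0,0,0],"roll": 0},{"linear": [0,0,0],"roll": 0},{"linear": [0,0,0],"roll": 0},{"linear": [0,0,0],"roll": 0},{"linear": [0,0,0],"roll": 0}], claw=0, force=10)

```text
time: 3.92
tcp_pos: [0.5133, 0.0209, 0.0163]
tool_rot: [3.141, 0.0, 2.984]
ft_force: [1.2, 0.1, 0.9]
width: 0.0134
grip_force: 10.0
```

Request:
play_rows(increments=[{"linear": [0,-0.011,-0.043],"roll": 0},{"linear": [0,-0.011,-0.043],"roll": 0},{"linear": [0,-0.015,-0.041],"roll": 0},{"linear": [0,-0.015,-0.041],"roll": 0},{"linear": [0,-0.019,-0.04],"roll": 0},{"linear": [0,-0.019,-0.04],"roll": 0},{"linear": [0,-0.023,-0.038],"roll": 0},{"linear": [0,-0.023,-0.038],"roll": 0},{"linear": [0,-0.027,-0.035],"roll": 0},{"linear": [0,-0.027,-0.035],"roll": 0},{"linear": [0,-0.03,-0.032],"roll": 0},{"linear": [0,-0.03,-0.032],"roll": 0},{"linear": [0,0,0],"roll": 0},{"linear": [0,0,0],"roll": 0},{"linear": [0,0,0],"roll": 0}])

```text
time: 5.17
tcp_pos: [0.51, 0.0011, 0.0528]
tool_rot: [3.141, 0.0, 2.984]
ft_force: [0.8, 0.0, -1.8]
width: 0.0135
grip_force: 10.0
```

```bash
python3 - <<'E'
from h import *
a=cap('scene','s1'); s=monitor.get_state(); print(s['time'],s['tcp_pos'],s['width'],s['ft_force'],s['grip_force'])
cv2.imwrite('pics/s1c.png',cv2.resize(a[210:350,260:420],None,fx=4,fy=4))
E
```

```text
5.2167 [0.51006148 0.00116803 0.05279209] 0.013424531451671707 [ 0.0381533  -0.21578407 -1.32317222] 9.99534085392952
```

View pics/s1c.png

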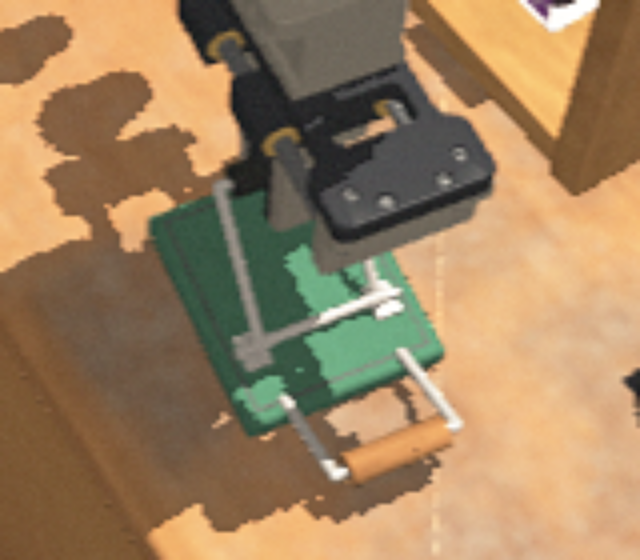

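Request:
play_rows(increments=[{"linear": [0,-0.03,-0.024],"roll": 0},{"linear": [0,0,0],"roll": 0},{"linear": [0,0,0],"roll": 0},{"linear": [0,0,0],"roll": 0}])

```text
time: 5.55
tcp_pos: [0.5098, -0.0012, 0.0549]
tool_rot: [3.141, 0.0, 2.984]
ft_force: [-0.2, 2.5, -1.0]
width: 0.0135
grip_force: 10.0
```

Request:
play_rows(increments=[{"linear": [0,0,0],"roll": 0},{"linear": [0,0,0],"roll": 0},{"linear": [0,0,0],"roll": 0},{"linear": [0,0,0],"roll": 0},{"linear": [0,0,0],"roll": 0},{"linear": [0,0,-0.25],"roll": 0},{"linear": [0,0,-0.25],"roll": 0},{"linear": [0,0,-0.25],"roll": 0},{"linear": [0,-0.35,0],"roll": 0},{"linear": [0,-0.35,0],"roll": 0},{"linear": [0,-0.35,0],"roll": 0},{"linear": [0,-0.35,0],"roll": 0},{"linear": [0,0,0],"roll": 0},{"linear": [0,0,0],"roll": 0},{"linear": [0,0,0],"roll": 0}], claw=0.4)

```text
time: 6.8
tcp_pos: [0.492, -0.1118, 0.1147]
tool_rot: [3.141, -0.0, 2.983]
ft_force: [0.0, 0.2, 0.3]
width: 0.0366
grip_force: 0.0
```

```bash
python3 - <<'E'
from h import *
a=cap('wrist','w4'); s=monitor.get_state(); print(s['time'],s['tcp_pos'],s['width'],s['ft_force'],np.degrees(s['tool_rot']))
cv2.imwrite('pics/w4c.png',cv2.resize(a[100:380,140:500],None,fx=2,fy=2))
E
```

```text
6.85 [ 0.49207378 -0.11135452  0.11468648] 0.03681523198103428 [ 0.548738    0.3614139  -0.43890266] [ 1.79991946e+02 -1.00969757e-02  1.70992835e+02]
```

View pics/w4c.png

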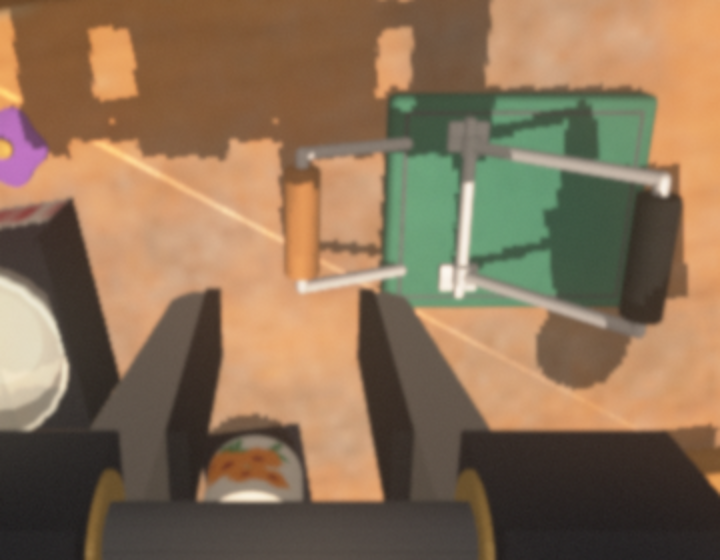

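The stand is clearly out. The handle roller is at crop (302,223), full picture (291,211.5), slightly nearer the left finger.

```bash
python3 - <<'E'
from h import *
f=px('w4',290.75,211.3,.030);ft=px('w4',140+652/2,100+258/2,.068)
s=monitor.get_state();t=s['tcp_pos'];a=np.radians(171)
for q in(f,ft):print(q,(q-t)[:2]@[np.cos(a),np.sin(a)],(q-t)[:2]@[np.sin(a),-np.cos(a)])
E
```

```text
[ 0.49224443 -0.10621448  0.03      ] 0.0006355287799138374 0.005103452900417043
[0.51022218 0.00890724 0.068     ] 0.0008881193459594375 0.12162016942188054
```

Request:
play_rows(increments=[{"linear": [0,0.035,0.2],"roll": 0},{"linear": [0,0,0.25],"roll": 0},{"linear": [0,0,0.25],"roll": 0},{"linear": [0,0,0.2],"roll": 0},{"linear": [0,0,0.15],"roll": 0},{"linear": [0,0,0.1],"roll": 0},{"linear": [0,0,0.09],"roll": 0},{"linear": [0,0,0],"roll": 0},{"linear": [0,0,0],"roll": 0}], claw=0.35)

```text
time: 7.6
tcp_pos: [0.4926, -0.1088, 0.0156]
tool_rot: [3.142, -0.0, 2.985]
ft_force: [-0.3, -0.7, 0.1]
width: 0.0318
grip_force: 0.0
```

Request:
play_rows(increments=[{"linear": [0,0,0],"roll": 0},{"linear": [0,0,0],"roll": 0},{"linear": [0,0,0],"roll": 0},{"linear": [0,0,0],"roll": 0},{"linear": [0,0,0],"roll": 0},{"linear": [0,0,0],"roll": 0},{"linear": [0,0,0],"roll": 0},{"linear": [0,0,0],"roll": 0}], claw=0, force=20)

```text
time: 8.27
tcp_pos: [0.4929, -0.1093, 0.0158]
tool_rot: [-3.141, 0.001, 2.984]
ft_force: [0.2, 0.9, 5.2]
width: 0.0134
grip_force: 20.0
```

```bash
python3 - <<'E'
import numpy as np
def H(f):
    r=np.radians(f);x=np.array([-np.cos(r),np.sin(r)]);z=np.array([np.sin(r),np.cos(r)])
    return 141*x+30*z if f<=90 else np.array([12,0])+141*x+18*z
F=list(np.arange(0,90.1,4.5))+list(90+np.arange(1,10)*18.3/9)
P=np.array([H(f) for f in F]);
for f,p,d in zip(F[1:],P[1:],np.diff(P,axis=0)/80): print(round(f,1),p.round(1),round(d[0],3),round(-d[1],3))
E
```

```text
4.5 [-138.2   41. ] 0.035 -0.137
9.0 [-134.6   51.7] 0.046 -0.134
13.5 [-130.1   62.1] 0.056 -0.13
18.0 [-124.8   72.1] 0.066 -0.125
22.5 [-118.8   81.7] 0.076 -0.12
27.0 [-112.    90.7] 0.085 -0.113
31.5 [-104.5   99.3] 0.093 -0.106
36.0 [-96.4 107.1] 0.101 -0.099
40.5 [-87.7 114.4] 0.109 -0.09
45.0 [-78.5 120.9] 0.116 -0.082
49.5 [-68.8 126.7] 0.122 -0.072
54.0 [-58.6 131.7] 0.127 -0.063
58.5 [-48.1 135.9] 0.131 -0.052
63.0 [-37.3 139.3] 0.135 -0.042
67.5 [-26.2 141.7] 0.138 -0.031
72.0 [-15.  143.4] 0.14 -0.02
76.5 [ -3.7 144.1] 0.141 -0.009
81.0 [  7.6 144. ] 0.141 0.002
85.5 [ 18.8 142.9] 0.141 0.013
90.0 [ 30. 141.] 0.139 0.024
92.0 [ 35.  140.3] 0.062 0.009
94.1 [ 40.  139.4] 0.062 0.011
96.1 [ 44.9 138.3] 0.062 0.013
98.1 [ 49.8 137. ] 0.061 0.016
100.2 [ 54.6 135.6] 0.06 0.018
102.2 [ 59.4 134. ] 0.06 0.02
104.2 [ 64.1 132.2] 0.059 0.022
106.3 [ 68.8 130.3] 0.058 0.024
108.3 [ 73.4 128.2] 0.057 0.026
```

Request:
play_rows(increments=[{"linear": [0,0.035,-0.137],"roll": 0},{"linear": [0,0.046,-0.134],"roll": 0},{"linear": [0,0.056,-0.13],"roll": 0},{"linear": [0,0.066,-0.125],"roll": 0},{"linear": [0,0.076,-0.12],"roll": 0},{"linear": [0,0.085,-0.113],"roll": 0},{"linear": [0,0.093,-0.106],"roll": 0},{"linear": [0,0.101,-0.099],"roll": 0},{"linear": [0,0.109,-0.09],"roll": 0},{"linear": [0,0.116,-0.082],"roll": 0},{"linear": [0,0.122,-0.072],"roll": 0},{"linear": [0,0.127,-0.063],"roll": 0},{"linear": [0,0.131,-0.052],"roll": 0},{"linear": [0,0.135,-0.042],"roll": 0},{"linear": [0,0,0],"roll": 0},{"linear": [0,0,0],"roll": 0},{"linear": [0,0,0],"roll": 0}], force=25)

```text
time: 9.68
tcp_pos: [0.5092, -0.0062, 0.1252]
tool_rot: [-3.141, 0.001, 2.985]
ft_force: [-0.1, -2.3, 8.9]
width: 0.0132
grip_force: 25.0
```

```bash
python3 - <<'E'
from h import *
a=cap('scene','s2'); s=monitor.get_state(); print(s['time'],s['tcp_pos'],s['width'],s['ft_force'],s['grip_force'])
cv2.imwrite('pics/s2c.png',cv2.resize(a[150:330,230:430],None,fx=3,fy=3))
E
```

```text
9.7333 [ 0.50921806 -0.00631147  0.1251926 ] 0.012958350408116878 [-0.87565106 -2.91967642  7.70897685] 25.003866255283356
```

View pics/s2c.png

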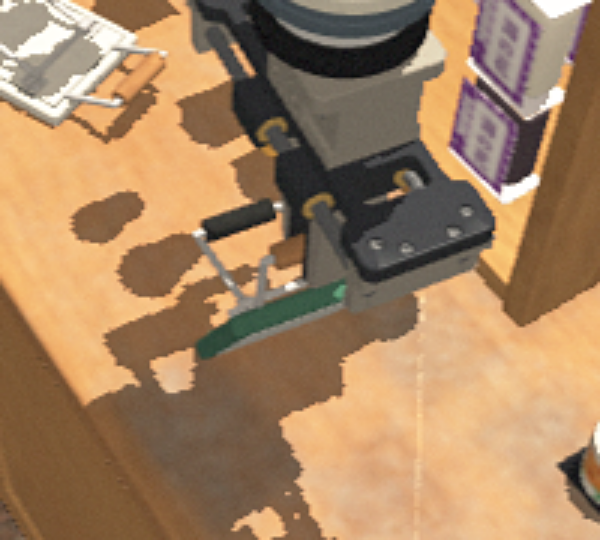

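The mirror is standing on its bottom edge at about 63°, with its stand open towards the back. It is pressed onto the counter with about 8 N, which helps keep it from sliding. I'll go on along the arc.

Request:
play_rows(increments=[{"linear": [0,0.069,-0.024],"roll": 0},{"linear": [0,0.069,-0.018],"roll": 0},{"linear": [0,0.07,-0.01],"roll": 0},{"linear": [0,0.07,-0.01],"roll": 0},{"linear": [0,0.07,-0.005],"roll": 0},{"linear": [0,0.07,-0.004],"roll": 0},{"linear": [0,0.07,0],"roll": 0},{"linear": [0,0.07,0.002],"roll": 0},{"linear": [0,0.07,0.006],"roll": 0},{"linear": [0,0.07,0.007],"roll": 0},{"linear": [0,0,0],"roll": 0},{"linear": [0,0,0],"roll": 0}])

```text
time: 10.73
tcp_pos: [0.5174, 0.0488, 0.1291]
tool_rot: [-3.141, -0.0, 2.985]
ft_force: [0.9, 0.1, -1.2]
width: 0.0132
grip_force: 25.0
```

Request:
play_rows(increments=[{"linear": [0,0.07,0.012],"roll": 0},{"linear": [0,0.07,0.013],"roll": 0},{"linear": [0,0.062,0.01],"roll": 0},{"linear": [0,0.062,0.012],"roll": 0},{"linear": [0,0.062,0.014],"roll": 0},{"linear": [0,0.061,0.016],"roll": 0},{"linear": [0,0.06,0.018],"roll": 0},{"linear": [0,0.06,0.02],"roll": 0},{"linear": [0,0.059,0.022],"roll": 0},{"linear": [0,0.058,0.022],"roll": 0},{"linear": [0,0,0],"roll": 0},{"linear": [0,0,0],"roll": 0}])

```text
time: 11.73
tcp_pos: [0.5253, 0.0981, 0.1164]
tool_rot: [-3.141, -0.0, 2.985]
ft_force: [0.9, -0.1, -1.1]
width: 0.0133
grip_force: 25.0
```

```bash
python3 - <<'E'
from h import *
a=cap('scene','s3'); s=monitor.get_state(); print(s['time'],s['tcp_pos'],s['width'],s['ft_force'],s['grip_force'])
cv2.imwrite('pics/s3c.png',cv2.resize(a[120:300,210:410],None,fx=3,fy=3))
E
```

```text
11.7833 [0.52526152 0.09786675 0.11643824] 0.012867232913523707 [ 0.88787373  0.19218099 -0.68546792] 25.000016391277313
```

View pics/s3c.png

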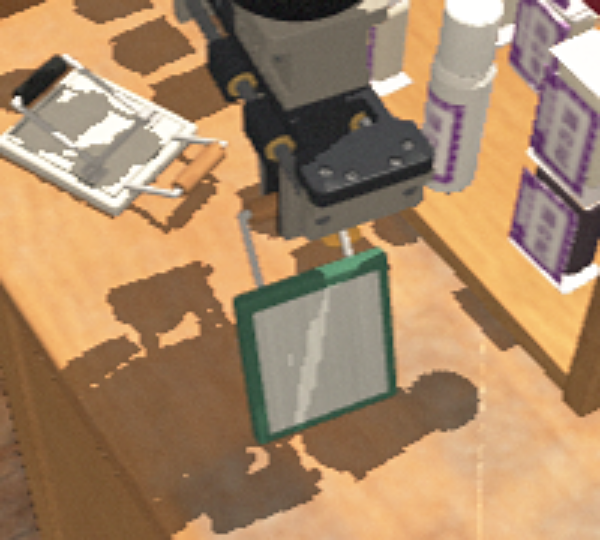

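The mirror is standing nearly upright with its face towards the camera, leaning back, and the handle is still held. I'll lower the foot onto the counter.

Request:
play_rows(increments=[{"linear": [0,0.029,0.013],"roll": 0},{"linear": [0,0.029,0.013],"roll": 0},{"linear": [0,0.028,0.014],"roll": 0},{"linear": [0,0,0],"roll": 0},{"linear": [0,0,0],"roll": 0},{"linear": [0,0,0],"roll": 0}])

```text
time: 12.28
tcp_pos: [0.527, 0.1048, 0.1141]
tool_rot: [3.141, 0.001, 2.984]
ft_force: [-0.9, -0.1, 7.5]
width: 0.0132
grip_force: 25.0
```

The upward 7.5 N shows that the foot has landed. I'll ease off, release and rise.

Request:
play_rows(increments=[{"linear": [0,0,-0.006],"roll": 0},{"linear": [0,0,0],"roll": 0},{"linear": [0,0,0],"roll": 0}])

```text
time: 12.53
tcp_pos: [0.5267, 0.1047, 0.1142]
tool_rot: [3.141, 0.001, 2.984]
ft_force: [-0.5, -0.4, 6.8]
width: 0.0131
grip_force: 25.0
```

Request:
play_rows(increments=[{"linear": [0,0,0],"roll": 0},{"linear": [0,0,0],"roll": 0},{"linear": [0,0,0],"roll": 0},{"linear": [0,0,0],"roll": 0},{"linear": [0,0,0],"roll": 0},{"linear": [0,0,0],"roll": 0},{"linear": [0,0,-0.1],"roll": 0},{"linear": [0,0,-0.2],"roll": 0},{"linear": [0,0,-0.3],"roll": 0},{"linear": [0,0,-0.4],"roll": 0},{"linear": [0,0,0],"roll": 0},{"linear": [0,0,0],"roll": 0}], claw=0.38)

```text
time: 13.53
tcp_pos: [0.5277, 0.1049, 0.196]
tool_rot: [3.14, 0.004, 2.984]
ft_force: [-1.1, -0.1, 0.1]
width: 0.0347
grip_force: 0.0
```

```bash
python3 - <<'E'
from h import *
a=cap('scene','s4'); s=monitor.get_state(); print(s['time'],s['tcp_pos'],s['width'],s['ft_force'],s['grip_force'])
cv2.imwrite('pics/s4c.png',cv2.resize(a[120:300,210:410],None,fx=3,fy=3))
E
```

```text
13.5833 [0.5266721  0.10470202 0.19458282] 0.03497473904519978 [-0.51156471 -0.14429272 -0.26098241] 0.0
```

View pics/s4c.png

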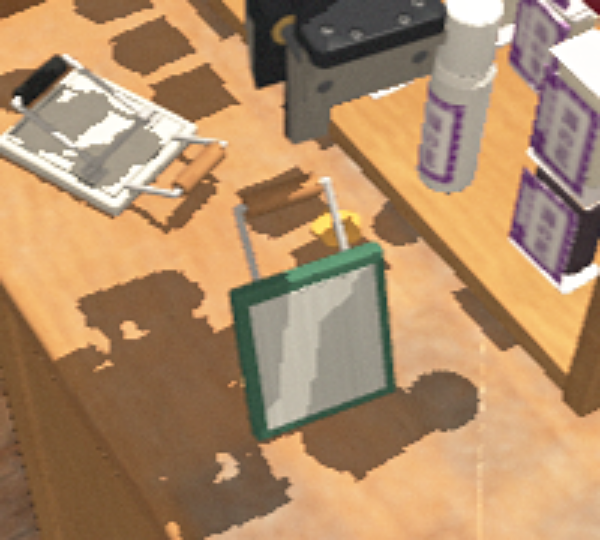

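The green mirror is standing, leaning back on its stand. The gripper is clear and the white mirror hasn't moved, so I'll hand the job in.

```bash
python3 -c "
from h import *
print(order.close_job())"
```

```text
the job is handed in; nothing more can be done
None
```

The green-backed mirror is standing upright on the counter, leaning back on its fully opened stand; the gripper is clear, the white-backed mirror was not touched, and the job is handed in (no verdict was returned).

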